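# Clamp the vial rack on the shaker

## Robot

A 6-joint arm with a two-finger parallel gripper is mounted at the origin on a cart in front of the work surface, level with it; the furniture and walls round the work are solid. World frame = base frame: x ahead of the robot, y to its left, z up, the work surface at z = 0. Lengths are in m, angles in rad, forces in N, time in s.
With the tool pointing down it reaches from about 0.35 to 0.775 m from the base axis. Payload 7.3 kg.
Tool frame: the origin (TCP) lies midway between the tips of the shut fingers; the grasp point (between the pads) lies 19 mm behind it (robot.grip_depth is the z of the grasp point in the tool frame, in m); z points along the fingers, y is the line along which they close (so a half turn about z gives the same grasp; the last joint's range is limited). The gripper opens to 92 mm and grips with 3 to 60 N. Pads are 19 mm wide; open, the fingers measure 130 mm over their backs; the gripper's body (75 mm by 190 mm) begins 47 mm behind the grasp point.
Start: joints at [1.109, 0.342, 1.524, -0, 1.275, -0.146], TCP at [0.163, 0.499, 0.227] pointing down, gripper open.
Joint ranges: [-2.53, 2.53], [-0.77, 2.02], [0.04, 2.7], [-1, 4.14], [0.28, 2.66], [-3.11, 3.11]. Speed limits (rad/s): [2.57, 2.57, 3.14, 3.14, 3.14, 3.14].

## Interface

Orientations are given as [roll, pitch, yaw] about the fixed x, y, z axes, in that order (R = Rz(yaw) Ry(pitch) Rx(roll)).
In Python, from cell import robot, viewer gives the robot as it stands.
- The arm moves only by the tool step_arm, never from a script. Its argument "increments" is a list of rows, each an object with "delta_pos": the shift along the tool's x, y, z in cm, a list of three; "dr": the turn, a rotation vector about the tool's x, y, z in degrees, a list of three; "fingers": the closure, from -1 (fully open) to 1 (shut), so that 0 is half open. In form: [{"delta_pos": [tx, ty, tz], "dr": [wx, wy, wz], "fingers": fingers}, ...]. A call has exactly 5 rows; each row is the pose to reach, as a shift and turn from the pose commanded when the call began, along the tool's axes at that moment; what a row does not reach only later rows make up. A row lasts 1/8 s, in which the tool goes at most 62.5 mm and 10.7 degrees, less where a joint would pass 70% of its speed; a pose out of reach is approached as far as the arm can. A call with a gripper value outside its range is refused whole. The fingers move at their own pace and stop on an object; "newtons" is the grip in N (left out, the last holds). Time passes only in rows, so rows that repeat a pose let the fingers close, or fill a call up. It gives the time, the measured TCP pose, the force, the opening and the grip force at its end, in the units of the state.
- robot.observe(): the state, without advancing time (a new reading comes with each control period).
- viewer.read_camera(name): name is "scene" or "side" or "wrist"; returns the picture (384x512x3 uint8, red, green, blue); there is no depth.
- viewer.camera_params(name): a dict with "K" (3x3 intrinsics, pixels), "T" (4x4, takes a point from camera to world coordinates). Camera axes: x right, y down, z forward; pixel columns grow to the right and rows downward; lengths in m; the calibration is good to about 2 mm. The wrist camera is an equidistant fisheye: a pixel r from the principal point sees the ray r / f radians off the axis. A picture is of the moment at which its call begins: read the wrist's pose just before it. camera_params takes no time and is no camera call; for the wrist camera it gives the pose at the moment of the call.
- robot.hand_in(): hands the job in; it is judged then, once.
The state is a dict: "time": time; "qpos": joint angles; "qvel": joint speeds; "joint_efforts": joint torques, N m; "tool_pos": TCP position; "tool_rot": TCP orientation; "contact_force": force on the tool from outside, world axes, zero at the start; "torque": the same for the moment, N m; "opening": finger opening in m; "grip_force": force on a finger pad.
Only numpy, scipy, OpenCV 4.12 (cv2) and the standard library are available. Lean on these libraries where they do the work, as an engineer would, in place of code of your own. Each camera call takes 0.05 s, during which the arm holds its last target. There are 200 camera calls.

## Task

Get the vial rack ready for shaking: push it along the shaker's platform until it sits squarely against both steel stops and centred on them, then push the toggle clamp's upright lever over, past its dead point, until it snaps down and locks the rack. Only push; do not lift the rack, keep its two vials standing in it, and leave the other things on the table where they are.

Things in the scene. Friction and masses are not known exactly. Their poses are not given: they have to be found in the camera images.
- seat (a point): Point on top of the white bench shaker's fixed platform (290 x 172 mm, 50 mm above the table) where the centre of the rack's underside lies when home. x axis: level, from the rack to the clamp, the way the rack is pushed; y level across, z up. Platform from x = -135 to +155 mm. Two steel stops (30 mm wide, 26 high) at y = -50 and +50 mm, faces at x = +32 mm.
- vial_rack: Loose wooden vial rack, 64 mm (its x) by 150 mm (its y) by 34 mm high, 0.10 to 0.22 kg, on the platform 45 to 85 mm short of the stops, up to 0.12 rad askew; origin at the centre of its underside, z up. Its long sides are open between 8 and 26 mm up (base board below, holed board above).
- vial_0: Loose glass vial with white cap, 23 mm across and 59 mm high, standing in the rack's hole at rack x = 15, y = 48 mm, its top 67 mm above the platform; origin at the centre of its underside.
- vial_8: Loose glass vial with black cap, the same size, standing in the rack's hole at rack x = 15, y = -48 mm; origin at the centre of its underside.
- lever_pivot (a point): Point on the axis of the clamp lever, in the steel bracket 120 mm beyond seat (along its x) and 60 mm above the platform; axes parallel to those of seat, the lever turns about y.
- lever_end (a point): Middle of the free end of the clamp lever: a round black rubber grip, 18 mm in diameter, from 45 to 140 mm from the pivot. Upright above the pivot when open; it swings along seat's x, away from the rack, and down. Between the grip and the raised clamp arm there is room for closed fingers above 150 mm over the platform.
- clamp_lever (a joint): Angle of the clamp lever, rad: 0 = upright, clamp open (start); 1.35 = down and locked, grip nearly level, pointing away from the rack. A spring drives it back to 0 below the dead point at 0.8 and on to 1.35 beyond it. Pushing takes at most about 0.6 N m (6 N at 105 mm from the pivot).
- clamp_foot: Round black rubber foot, 36 mm across, sprung, at the end of the steel clamp arm, which swings down as the lever goes over; origin at the centre of its underside. The open arm stands over seat x = 30 to 90 mm, y = 0, up to 145 mm above the platform. Locked, the foot presses on the middle of the rack's top with about 3 N.
- beaker: Glass beaker, 66 mm across, 80 mm high, bystander; origin at the centre of its underside.
- dropper_stain: Brown dropper bottle, 27 mm across, 62 mm high, bystander; origin at the centre of its underside.
- tape_roll: Roll of tape lying flat, 54 mm across, 19 mm high, bystander; origin at the centre of its underside.

How it is judged:
On the way, in this order (a step that is already met when the one before it is completed fails the run):
1. the rack stands squarely against both stops while the clamp is still open (x of vial_rack in the frame of seat above -0.004 m and y of vial_rack in the frame of seat between -0.015 and 0.015 m and angle between the x axis of vial_rack and the x axis of seat, either way round below 0.06 rad and value of joint clamp_lever below 0.3 rad), for 0.2 s.
2. the lever has snapped down into lock (value of joint clamp_lever above 1.28 rad), for 0.2 s.
At the end, for the whole second after the job is handed in: The rack rests flat on the platform within 4 mm of the stops, within 15 mm sideways of the seat and square to within 0.06 rad; the lever stands locked (above 1.28 rad) by itself, the clamp foot presses on the rack with more than 1 N, both vials stand in the rack, and all is at rest (x of vial_rack in the frame of seat above -0.004 m and y of vial_rack in the frame of seat between -0.015 and 0.015 m and angle between the x axis of vial_rack and the x axis of seat, either way round below 0.06 rad and value of joint clamp_lever above 1.28 rad and contact force between clamp_foot and vial_rack above 1 N and linear speed of vial_rack below 0.02 m/s and velocity of joint clamp_lever below 0.1 rad/s and z of vial_rack in the frame of seat below 0.006 m and angle between each of vial_0, vial_8's own z axis and vertical below 0.2 rad); the robot touches nothing.
It fails at once if the rack is lifted or tipped (z of vial_rack in the frame of seat above 0.012 m or angle between vial_rack's own z axis and vertical above 0.2 rad).
It fails at once if the white-capped vial leaves its hole or falls over (z of vial_0 in the frame of vial_rack above 0.025 m or angle between vial_0's own z axis and vertical above 0.5 rad).
It fails at once if the black-capped vial leaves its hole or falls over (z of vial_8 in the frame of vial_rack above 0.025 m or angle between vial_8's own z axis and vertical above 0.5 rad).
It fails at once if the beaker, the dropper bottle or the tape roll is disturbed (distance of any of beaker, dropper_stain, tape_roll from where it was at the start of the episode above 0.02 m).
It also fails if it takes over 59 s, if anything falls off the work surface, if the arm or the gripper's body presses on something with over 40 N, if the wrist force passes 120 N, or if a joint passes its speed limit or range.

## Working session

There is one attempt and no reset: what is moved stays moved. The work goes in short steps, Python scripts to look and compute and a tool call to move; the robot and the scene stay as the last step left them, time stands still between calls to the robot, and variables do not carry over. Pictures are saved under pics/ and viewed, at most 10 in all, crops included, and the job is handed in when it is done.

Besides the shell and the picture viewer there is one more tool, called in YAML: its name, and indented under it one key for each argument. step_arm: Moves the arm, as the interface text tells. Its arguments: {"type":"object","properties":{"increments":{"type":"array"},"newtons":{"type":"number"}},"required":["increments"]}

```bash
ls; mkdir -p pics
python3 - <<'E'
from cell import robot, viewer
import cv2
s=robot.observe(); print(s['time'],s['tool_pos'],s['tool_rot'],s['opening'])
for n in ("scene","side"):
    im=viewer.read_camera(n); p=viewer.camera_params(n)
    print(n,p['K'].tolist() if hasattr(p['K'],'tolist') else p['K'],p['T'])
    cv2.imwrite(f"pics/{n}0.png",cv2.cvtColor(im,cv2.COLOR_RGB2BGR))
a=cv2.imread("pics/scene0.png")
E
```

```text
pics
0.0 [0.16285063 0.49866791 0.22604373] [-3.14007865e+00 -2.20371094e-04  2.82578983e+00] 0.0919471676076992
scene [[380.58692700237947, 0.0, 261.5352132876702], [0.0, 380.58692700237947, 185.82822301506562], [0.0, 0.0, 1.0]] [[ 0.85133133 -0.24436485  0.46424217  0.06932128]
 [-0.52462565 -0.3994085   0.75182497 -0.76800275]
 [ 0.00170267 -0.88360549 -0.46822904  0.67977857]
 [ 0.          0.          0.          1.        ]]
side [[451.0798727637912, 0.0, 269.1045659016037], [0.0, 451.0798727637912, 187.15030922907744], [0.0, 0.0, 1.0]] [[-0.99971586  0.01738751  0.01630593  0.51703012]
 [-0.00336997  0.57409157 -0.81878417  1.29805151]
 [-0.02359771 -0.81860646 -0.57386985  1.0126463 ]
 [ 0.          0.          0.          1.        ]]
```

View pics/scene0.png

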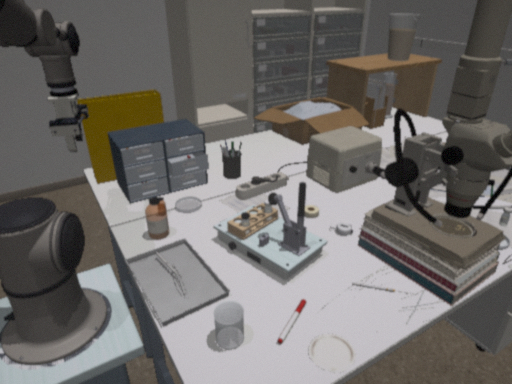

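View pics/side0.png

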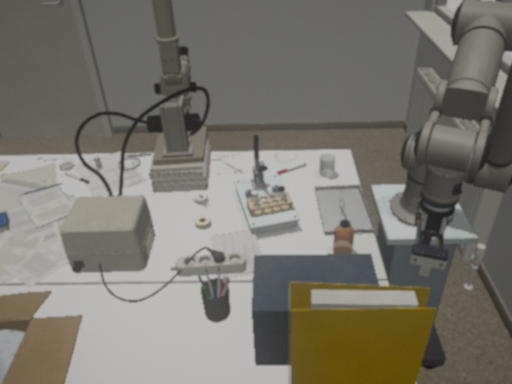

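The shaker shows at scene (270,238) and side (266,203). The rack is on its left and far part, and the upright lever is at scene (301,185..245). I'll enlarge both.

Run:
```python
import cv2
a=cv2.imread("pics/scene0.png")[170:282,200:340]; cv2.imwrite("pics/c1.png",cv2.resize(a,None,fx=5,fy=5,interpolation=cv2.INTER_CUBIC))
a=cv2.imread("pics/side0.png")[130:240,225:325]; cv2.imwrite("pics/c2.png",cv2.resize(a,None,fx=5,fy=5,interpolation=cv2.INTER_CUBIC))
```

```text
(no output)
```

View pics/c1.png

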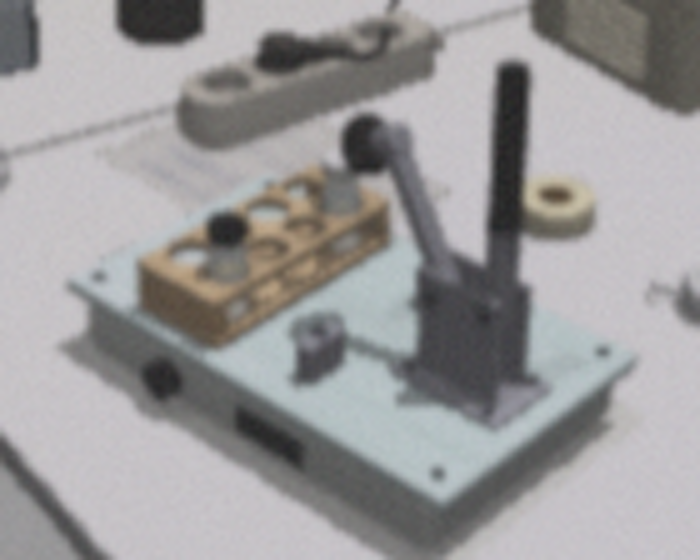

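View pics/c2.png

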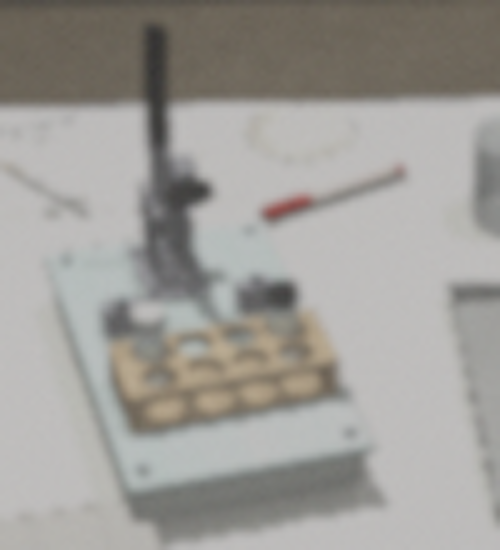

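```bash
cat > h.py <<'E'
import numpy as np, cv2
from cell import robot, viewer
def ray(n,uv):
    p=viewer.camera_params(n);K=np.array(p['K']);T=np.array(p['T'])
    d=np.c_[np.array(uv,float),np.ones(len(uv))]@np.linalg.inv(K).T@T[:3,:3].T
    return T[:3,3],d
def plane(n,uv,z):
    o,d=ray(n,uv); return o+d*((z-o[2])/d[:,2])[:,None]
def two(ua,ub):
    (o1,d1),(o2,d2)=ray('scene',[ua]),ray('side',[ub]); d1,d2=d1[0],d2[0]
    t=np.linalg.lstsq(np.c_[d1,-d2],o2-o1,rcond=None)[0]
    a,b=o1+t[0]*d1,o2+t[1]*d2; return (a+b)/2,np.linalg.norm(a-b)
S=lambda x,y:((x+.5)/5-.5+200,(y+.5)/5-.5+170)
D=lambda x,y:((x+.5)/5-.5+225,(y+.5)/5-.5+130)
E
python3 - <<'E'
from h import *
np.set_printoptions(precision=4,suppress=True)
for n,off in (('scene',(200,170)),('side',(225,130))):
    im=cv2.imread(f'pics/{n}0.png'); w,h=(140,112) if n=='scene' else (100,110)
    c=im[off[1]:off[1]+h,off[0]:off[0]+w].astype(int)
    hsv=cv2.cvtColor(c.astype(np.uint8),cv2.COLOR_BGR2HSV)
    m=((c[...,0]-c[...,2]>8)&(c[...,1]-c[...,2]>6)&(c.max(2)>140)).astype(np.uint8)
    m=cv2.morphologyEx(m,cv2.MORPH_OPEN,np.ones((2,2)))
    k,l,st,_=cv2.connectedComponentsWithStats(m); ok=[i for i in range(1,k) if st[i,4]>25]
    ys,xs=np.nonzero(np.isin(l,ok)); P=plane(n,np.c_[xs+off[0],ys+off[1]],.05)[:,:2]
    print(n,len(xs),xs.min()*5,xs.max()*5,ys.min()*5,ys.max()*5,cv2.minAreaRect((P*1000).astype(np.float32)))
print('scene screws',plane('scene',[S(98,275),S(602,350),S(437,473)],.05))
print('side screws',plane('side',[D(142,470),D(350,432),D(67,260),D(250,230)],.05))
print('scene corners',plane('scene',[S(68,285),S(635,362),S(445,503)],.05))
print('side corners',plane('side',[D(132,490),D(370,450),D(50,258)],.05))
print('rack top scene',plane('scene',[S(140,262),S(222,310),S(390,207),S(318,168)],.084))
print('rack top side',plane('side',[D(112,350),D(128,404),D(337,368),D(318,312)],.084))
print('lever tip',two(S(513,65),D(154,27)))
print('grip low',two(S(503,230),D(157,147)))
print('caps white',two(S(340,172),D(150,312)))
for n,uv,z in (('scene',(232,330),.0),): print(plane(n,[uv],z))
E
```

```text
scene 1417 205 630 245 500 ((572.511474609375, -71.63465881347656), (169.48187255859375, 177.8125457763672), 14.492262840270996)Traceback (most recent call last):
  File "<stdin>", line 11, in <module>
    return umr_minimum(a, axis, None, out, keepdims, initial, where)
ValueError: zero-size array to reduction operation minimum which has no identity
```

Run:
```python
from h import *
np.set_printoptions(precision=4,suppress=True)
print('scene screws',plane('scene',[S(98,275),S(602,350),S(437,473)],.05))
print('side screws',plane('side',[D(142,470),D(350,432),D(67,260),D(250,230)],.05))
print('scene corners',plane('scene',[S(68,285),S(635,362),S(445,503)],.05))
print('side corners',plane('side',[D(132,490),D(370,450),D(50,258)],.05))
print('rack top scene',plane('scene',[S(140,262),S(222,310),S(390,207),S(318,168)],.084))
print('rack top side',plane('side',[D(112,350),D(128,404),D(337,368),D(318,312)],.084))
print('lever tip',two(S(513,65),D(154,27)))
print('grip low',two(S(503,230),D(157,147)))
```

```text
scene screws [[ 0.458   0.0998  0.05  ]
 [ 0.6648 -0.1149  0.05  ]
 [ 0.5255 -0.1533  0.05  ]]
side screws [[ 0.5975  0.1349  0.05  ]
 [ 0.4571  0.0981  0.05  ]
 [ 0.6626 -0.1157  0.05  ]
 [ 0.5234 -0.1524  0.05  ]]
scene corners [[ 0.4383  0.0995  0.05  ]
 [ 0.6732 -0.1331  0.05  ]
 [ 0.5157 -0.1743  0.05  ]]
side corners [[ 0.6034  0.1554  0.05  ]
 [ 0.4445  0.1178  0.05  ]
 [ 0.6758 -0.1188  0.05  ]]
rack top scene [[ 0.4631  0.0524  0.084 ]
 [ 0.4795 -0.0132  0.084 ]
 [ 0.6169  0.0277  0.084 ]
 [ 0.6045  0.0887  0.084 ]]
rack top side [[0.6196 0.0458 0.084 ]
 [0.6063 0.1067 0.084 ]
 [0.4651 0.0707 0.084 ]
 [0.4759 0.0049 0.084 ]]
lever tip (array([ 0.589 , -0.115 ,  0.2493]), np.float64(0.001689319690912043))
grip low (array([ 0.5908, -0.1122,  0.1516]), np.float64(0.0018346168203394895))
```

Run:
```python
from h import *
from scipy.spatial.transform import Rotation as R
np.set_printoptions(precision=4,suppress=True)
print('tri corners',two(S(140,262),D(337,368)),two(S(222,310),D(318,312)),two(S(390,207),D(112,350)))
print('tri white/black cap tops',two(S(229,218),D(292,322)))
print('drawer base scene',plane('scene',[(125,195),(208,172)],0),'dropper',plane('scene',[(158,236)],0),'beaker',plane('scene',[(230,345)],0),'tape',plane('scene',[(312,215)],0))
print('drawer top two', two((113,134),(350,262))) 
yaw=np.radians(-75.15); ux=np.array([np.cos(yaw),np.sin(yaw),0]); seat=np.array([.5582,.0011,.05])
s=robot.observe(); Rt=R.from_euler('xyz',s['tool_rot'])
tgt=seat-ux*.118+[0,0,.17]; Rg=R.from_euler('xyz',[np.pi,0,yaw+np.pi])
print(tgt,'delta cm',Rt.inv().apply(tgt-s['tool_pos'])*100,'dr',(Rt.inv()*Rg).as_rotvec(degrees=True))
```

```text
tri corners (array([0.4659, 0.0612, 0.0775]), np.float64(0.002726415170721102)) (array([ 0.4792, -0.0061,  0.078 ]), np.float64(0.007879877760751738)) (array([0.6214, 0.036 , 0.0775]), np.float64(0.0023553554786018872))
tri white/black cap tops (array([0.5032, 0.0372, 0.1039]), np.float64(0.01834641987513073))
drawer base scene [[0.2814 0.5224 0.    ]
 [0.6198 0.5408 0.    ]] dropper [[0.3022 0.21   0.    ]] beaker [[ 0.3058 -0.2583  0.    ]] tape [[0.7779 0.0589 0.    ]]
drawer top two (array([0.311 , 0.5133, 0.2347]), np.float64(0.06365186012966322))
[0.528  0.1152 0.22  ] delta cm [-46.6165 -25.1187   0.6388] dr [-0.075   0.0284 57.0551]
```

step_arm:
  increments:
    - {"delta_pos":[-1.5,-5,0],"dr":[0,0,10],"fingers":-1}
    - {"delta_pos":[-5,-10.5,0],"dr":[0,0,20],"fingers":-1}
    - {"delta_pos":[-11,-13.5,0],"dr":[0,0,30],"fingers":-1}
    - {"delta_pos":[-17,-16,0],"dr":[0,0,40],"fingers":-1}
    - {"delta_pos":[-23,-17.5,0],"dr":[0,0,50],"fingers":-1}

```text
time: 0.72
tool_pos: [0.3209, 0.2644, 0.2269]
tool_rot: [3.141, -0.0, 1.948]
contact_force: [-0.1, 1.3, 0.1]
opening: 0.0918
grip_force: 0.0
```

```bash
cat >> h.py <<'E'
from scipy.spatial.transform import Rotation as R
np.set_printoptions(precision=4,suppress=True)
yaw=np.radians(-75.15); seat=np.array([.5582,.0011,.05]); Rs=R.from_euler('z',yaw)
def where():
    s=robot.observe(); return s['time'],Rs.inv().apply(s['tool_pos']-seat)*1000,s['tool_rot'],s['contact_force']
def need(xyz_mm,Rg=R.from_euler('xyz',[np.pi,0,yaw+np.pi])):
    s=robot.observe(); Rt=R.from_euler('xyz',s['tool_rot']); t=seat+Rs.apply(np.array(xyz_mm)/1000.)
    print(where(),'delta cm',Rt.inv().apply(t-s['tool_pos'])*100,'dr',(Rt.inv()*Rg).as_rotvec(degrees=True))
E
python3 -c "
from h import *
need([-118,0,170])"
```

```text
(0.725, array([-315.3292, -161.8837,  176.8832]), array([ 3.1412, -0.0003,  1.9476]), array([-0.0746,  1.2725,  0.1034])) delta cm [-21.4966  13.7605   0.6877] dr [ 0.0204 -0.0167  6.7395]
```

step_arm:
  increments:
    - {"delta_pos":[-5,3.2,0],"dr":[0,0,3],"fingers":-1}
    - {"delta_pos":[-10,6.4,0],"dr":[0,0,6.7],"fingers":-1}
    - {"delta_pos":[-15,9.6,0],"dr":[0,0,6.7],"fingers":-1}
    - {"delta_pos":[-20,12.8,0.5],"dr":[0,0,6.7],"fingers":-1}
    - {"delta_pos":[-21.5,13.8,0.7],"dr":[0,0,6.7],"fingers":-1}

```text
time: 1.35
tool_pos: [0.5302, 0.1157, 0.2185]
tool_rot: [-3.14, 0.0, 1.833]
contact_force: [0.2, 0.2, -0.6]
opening: 0.0919
grip_force: 0.0
```

Run:
```python
from h import *
need([-118,0,100])
p=viewer.camera_params('wrist'); print(p['K'],p['T']); im=viewer.read_camera('wrist')
np.savez('w1.npz',K=p['K'],T=p['T'])
cv2.imwrite('pics/w1.png',cv2.cvtColor(im,cv2.COLOR_RGB2BGR))
```

```text
(1.35, array([-117.9679,    2.2618,  168.548 ]), array([-3.1404,  0.0001,  1.833 ]), array([ 0.1678,  0.2418, -0.5645])) delta cm [ 0.0043 -0.2182  6.8551] dr [-0.0668  0.0034  0.174 ]
[[297.3186   0.     257.6241]
 [  0.     297.3186 188.9771]
 [  0.       0.       1.    ]] [[ 0.9655  0.2495  0.0747  0.5107]
 [ 0.2605 -0.9238 -0.2806  0.1918]
 [-0.001   0.2903 -0.9569  0.3771]
 [ 0.      0.      0.      1.    ]]
```

View pics/w1.png

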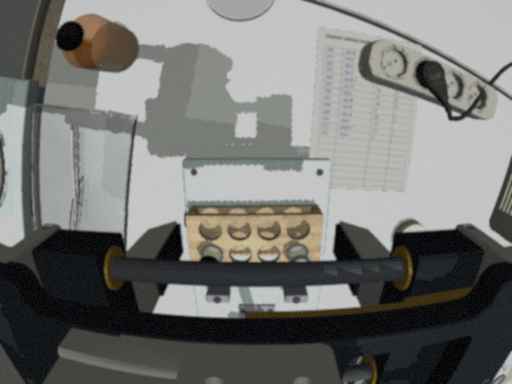

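The wrist view shows the platform's rear edge from (184,158) to (330,158) and the rack at (187..322, 206..260). I'll fit the rack's outline by colour.

```bash
cat >> h.py <<'E'
def fish(f,uv,z):
    d=np.load(f);K,T=d['K'],d['T']; q=(np.array(uv,float)-K[:2,2])/K[0,0]; r=np.linalg.norm(q,axis=1)
    v=np.c_[q*(np.sin(r)/r)[:,None],np.cos(r)]@T[:3,:3].T; o=T[:3,3]
    return Rs.inv().apply(o+v*((z-o[2])/v[:,2])[:,None]-seat)*1000
E
python3 - <<'E'
from h import *
print('platform edge',fish('w1.npz',[(184,158),(330,158),(194,172),(320,172)],.05))
im=cv2.imread('pics/w1.png'); c=cv2.cvtColor(im,cv2.COLOR_BGR2HSV)
m=cv2.inRange(c,(8,60,60),(28,255,255)); m[:190]=0;m[262:]=0;m[:,:175]=0;m[:,335:]=0
print('cols at rows',[(r,np.nonzero(m[r])[0][[0,-1]]) for r in range(200,262,4) if m[r].any()])
top=[(u,np.nonzero(m[:,u])[0][0]) for u in range(190,322,6)]
print(top)
P=fish('w1.npz',top,.05); k=np.polyfit(P[:,1],P[:,0],1); print('back bottom edge x at y=0',k[1],'slope',k[0],P[:,0].round(1))
E
python3 -c "
import cv2;a=cv2.imread('pics/w1.png')[150:275,160:360];cv2.imwrite('pics/w1c.png',cv2.resize(a,None,fx=4,fy=4,interpolation=2))"
```

```text
platform edge [[-133.8477  -81.0969   -0.    ]
 [-134.5783   85.4665   -0.    ]
 [-117.3291  -70.0801   -0.    ]
 [-117.9809   74.6089   -0.    ]]
cols at rows [(208, array([191, 317])), (212, array([189, 319])), (216, array([185, 321])), (220, array([186, 321])), (224, array([186, 321])), (228, array([187, 320])), (232, array([188, 320])), (236, array([188, 320])), (240, array([189, 320])), (244, array([189, 319])), (248, array([190, 319])), (252, array([191, 319])), (256, array([191, 318])), (260, array([191, 318]))]
[(190, np.int64(210)), (196, np.int64(207)), (202, np.int64(207)), (208, np.int64(207)), (214, np.int64(207)), (220, np.int64(207)), (226, np.int64(207)), (232, np.int64(207)), (238, np.int64(207)), (244, np.int64(207)), (250, np.int64(207)), (256, np.int64(207)), (262, np.int64(206)), (268, np.int64(206)), (274, np.int64(206)), (280, np.int64(207)), (286, np.int64(206)), (292, np.int64(206)), (298, np.int64(206)), (304, np.int64(206)), (310, np.int64(206)), (316, np.int64(207))]
back bottom edge x at y=0 -75.37656970865328 slope -0.02083873808068298 [-70.6 -74.5 -74.6 -74.7 -74.8 -74.9 -74.9 -75.  -75.1 -75.1 -75.2 -75.2
 -76.5 -76.5 -76.5 -75.3 -76.5 -76.5 -76.5 -76.5 -76.5 -75.2]
```

View pics/w1c.png

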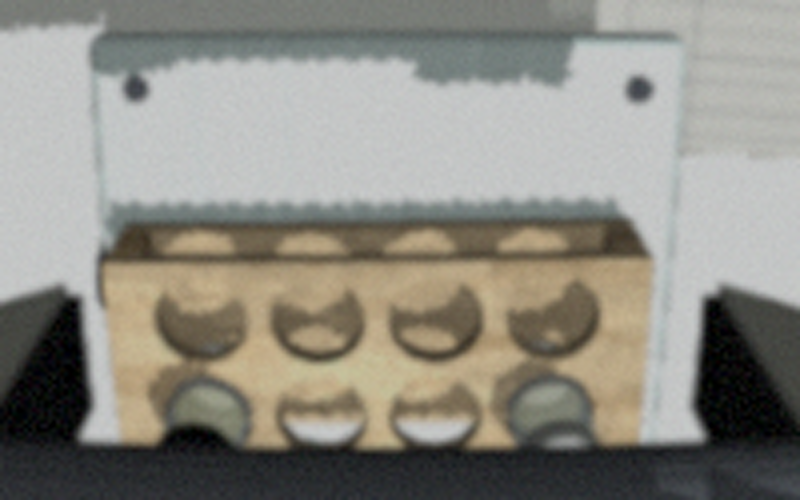

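The crop shows the rack's top back edge from (104,262) to (652,258), nearly square to the platform, with both vials standing in it.

Run:
```python
from h import *
f=lambda x,y:((x+.5)/4-.5+160,(y+.5)/4-.5+150)
print('top back corners',fish('w1.npz',[f(104,262),f(652,258)],.084))
print('bottom back',fish('w1.npz',[f(118,226),f(630,222)],.05))
```

```text
top back corners [[-77.633  -74.7845  34.    ]
 [-79.6128  73.253   34.    ]]
bottom back [[-75.5198 -78.5473  -0.    ]
 [-77.5993  73.7661  -0.    ]]
```

step_arm:
  increments:
    - {"delta_pos":[0,-0.1,4],"dr":[0,0,0],"fingers":-1}
    - {"delta_pos":[0,-0.3,9],"dr":[0,0,0],"fingers":-1}
    - {"delta_pos":[0,-0.4,13],"dr":[0,0,0.2],"fingers":-1}
    - {"delta_pos":[0,-0.4,15.5],"dr":[0,0,0.2],"fingers":-1}
    - {"delta_pos":[0,-0.4,16.2],"dr":[0,0,0.2],"fingers":-1}

```text
time: 2.02
tool_pos: [0.5226, 0.1179, 0.0565]
tool_rot: [-3.138, -0.001, 1.834]
contact_force: [0.4, 0.4, 0.6]
opening: 0.0918
grip_force: 0.0
```

```bash
python3 -c "
from h import *
need([-90,-2,6])"
```

```text
(2.025, array([-122.0708,   -4.5072,    6.489 ]), array([-3.1382, -0.001 ,  1.8339]), array([0.3699, 0.3657, 0.6065])) delta cm [-3.2081  0.2384  0.045 ] dr [-0.1954 -0.0546  0.2233]
```

step_arm:
  increments:
    - {"delta_pos":[-1,0.1,0],"dr":[0,0,0.2],"fingers":-1}
    - {"delta_pos":[-2,0.2,0],"dr":[0,0,0.2],"fingers":-1}
    - {"delta_pos":[-2.7,0.2,0],"dr":[0,0,0.2],"fingers":-1}
    - {"delta_pos":[-3.1,0.2,0],"dr":[0,0,0.2],"fingers":-1}
    - {"delta_pos":[-3.5,0.2,0],"dr":[0,0,0.2],"fingers":-1}

```text
time: 2.65
tool_pos: [0.5357, 0.0839, 0.0582]
tool_rot: [3.141, -0.001, 1.829]
contact_force: [-0.4, 3.4, 3.2]
opening: 0.0915
grip_force: 1.8
```

step_arm:
  increments:
    - {"delta_pos":[-0.4,0,0],"dr":[0,0,0],"fingers":-1}
    - {"delta_pos":[-0.8,0,0],"dr":[0,0,0],"fingers":-1}
    - {"delta_pos":[-1.2,0,0],"dr":[0,0,0],"fingers":-1}
    - {"delta_pos":[-1.6,0,0],"dr":[0,0,0],"fingers":-1}
    - {"delta_pos":[-2,0,0],"dr":[0,0,0],"fingers":-1}

```text
time: 3.28
tool_pos: [0.5406, 0.0641, 0.0577]
tool_rot: [-3.142, -0.0, 1.829]
contact_force: [-1.1, 4.2, 3.6]
opening: 0.0919
grip_force: 1.9
```

Run:
```python
from h import *
need([-41.5,-2,6])
p=viewer.camera_params('wrist'); im=viewer.read_camera('wrist')
np.savez('w2.npz',K=p['K'],T=p['T'])
cv2.imwrite('pics/w2.png',cv2.cvtColor(im,cv2.COLOR_RGB2BGR))
a=cv2.cvtColor(im,cv2.COLOR_RGB2BGR)[150:300,130:390]; cv2.imwrite('pics/w2c.png',cv2.resize(a,None,fx=3,fy=3,interpolation=2))
```

```text
(3.275, array([-65.4207,  -0.8147,   7.7072]), array([-3.1415, -0.0001,  1.8292]), array([-1.1083,  4.2434,  3.6245])) delta cm [-2.3922 -0.1167  0.1705] dr [-0.0025 -0.0062 -0.0427]
```

View pics/w2c.png

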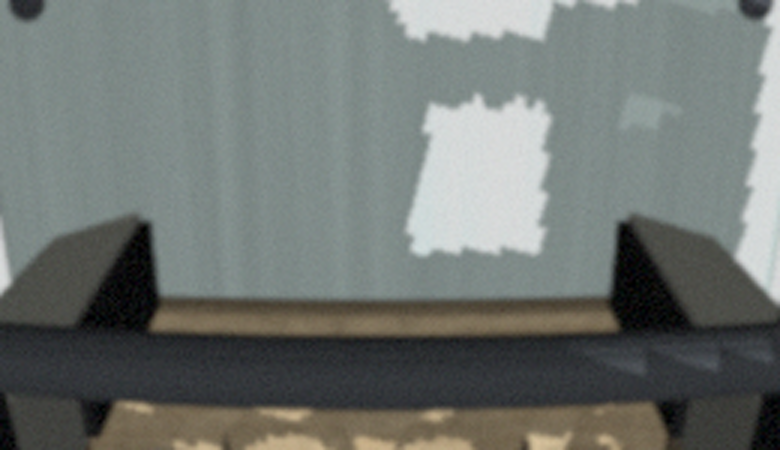

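The fingers at crop (150,300) and (615,300) stand behind the rack on both sides, and the rack's rear edge at row 300 is parallel to them. Next I'll locate that edge.

Run:
```python
from h import *
f=lambda x,y:((x+.5)/3-.5+130,(y+.5)/3-.5+150)
print('rack back at z=.05',fish('w2.npz',[f(165,300),f(610,300)],.05),'z=.058',fish('w2.npz',[f(165,300),f(610,300)],.058))
print('screws',fish('w2.npz',[f(26,5),f(755,5)],.05))
```

```text
rack back at z=.05 [[-52.5605 -47.0594   0.    ]
 [-52.545   48.9008   0.    ]] z=.058 [[-56.9595 -44.793    8.    ]
 [-56.9447  46.5497   8.    ]]
screws [[-117.0263  -71.1535    0.    ]
 [-117.2015   74.2445    0.    ]]
```

step_arm:
  increments:
    - {"delta_pos":[-0.4,0,0],"dr":[0,0,0],"fingers":-1}
    - {"delta_pos":[-0.8,0,0],"dr":[0,0,0],"fingers":-1}
    - {"delta_pos":[-1.2,0,0],"dr":[0,0,0],"fingers":-1}
    - {"delta_pos":[-1.5,0,0],"dr":[0,0,0],"fingers":-1}
    - {"delta_pos":[-1.8,0,0],"dr":[0,0,0],"fingers":-1}

```text
time: 3.95
tool_pos: [0.5452, 0.0467, 0.0577]
tool_rot: [-3.142, -0.0, 1.829]
contact_force: [0.0, 3.1, 2.3]
opening: 0.0918
grip_force: 1.6
```

step_arm:
  increments:
    - {"delta_pos":[-0.15,0,0],"dr":[0,0,0],"fingers":-1}
    - {"delta_pos":[-0.3,0,0],"dr":[0,0,0],"fingers":-1}
    - {"delta_pos":[-0.4,0,0],"dr":[0,0,0],"fingers":-1}
    - {"delta_pos":[-0.5,0,0],"dr":[0,0,0],"fingers":-1}
    - {"delta_pos":[-0.5,0,0],"dr":[0,0,0],"fingers":-1}

```text
time: 4.58
tool_pos: [0.5465, 0.042, 0.0577]
tool_rot: [-3.142, 0.0, 1.829]
contact_force: [-1.0, 1.9, 2.2]
opening: 0.0918
grip_force: 0.9
```

```bash
python3 -c "
from h import *
need([-42,-2,6])"
```

```text
(4.575, array([-42.5042,  -0.8596,   7.6512]), array([-3.1415,  0.0001,  1.8292]), array([-0.956 ,  1.9318,  2.228 ])) delta cm [-0.0505 -0.114   0.1651] dr [-0.005   0.0058 -0.0441]
```

step_arm:
  increments:
    - {"delta_pos":[-0.1,0,0],"dr":[0,0,0],"fingers":-1}
    - {"delta_pos":[-0.15,0,0],"dr":[0,0,0],"fingers":-1}
    - {"delta_pos":[-0.2,0,0],"dr":[0,0,0],"fingers":-1}
    - {"delta_pos":[-0.25,0,0],"dr":[0,0,0],"fingers":-1}
    - {"delta_pos":[-0.25,0,0],"dr":[0,0,0],"fingers":-1}

```text
time: 5.2
tool_pos: [0.5468, 0.0406, 0.0577]
tool_rot: [-3.141, -0.001, 1.83]
contact_force: [-1.7, 6.4, 2.6]
opening: 0.0919
grip_force: 3.5
```

step_arm:
  increments:
    - {"delta_pos":[-0.1,0,0],"dr":[0,0,0],"fingers":-1}
    - {"delta_pos":[-0.2,0,0],"dr":[0,0,0],"fingers":-1}
    - {"delta_pos":[-0.2,0,0],"dr":[0,0,0],"fingers":-1}
    - {"delta_pos":[-0.2,0,0],"dr":[0,0,0],"fingers":-1}
    - {"delta_pos":[-0.2,0,0],"dr":[0,0,0],"fingers":-1}

```text
time: 5.82
tool_pos: [0.5467, 0.0405, 0.0578]
tool_rot: [-3.141, -0.004, 1.831]
contact_force: [-3.9, 15.6, 4.5]
opening: 0.0918
grip_force: 7.6
```

Run:
```python
from h import *
need([-75,-2,200])
s=viewer.read_camera('side');a=cv2.cvtColor(s,cv2.COLOR_RGB2BGR)[130:240,225:325]
b=cv2.cvtColor(viewer.read_camera('scene'),cv2.COLOR_RGB2BGR)[170:282,200:340]
k=lambda c,h:cv2.resize(c,(int(c.shape[1]*h/c.shape[0]),h),interpolation=2)
cv2.imwrite('pics/d3.png',np.hstack([k(a,340),k(b,340)]))
```

```text
(5.825, array([-40.9884,  -1.0378,   7.7701]), array([-3.141 , -0.0036,  1.8307]), array([-3.923 , 15.5569,  4.4552])) delta cm [  3.4703  -0.1061 -19.2106] dr [-0.0368 -0.2059  0.042 ]
```

View pics/d3.png

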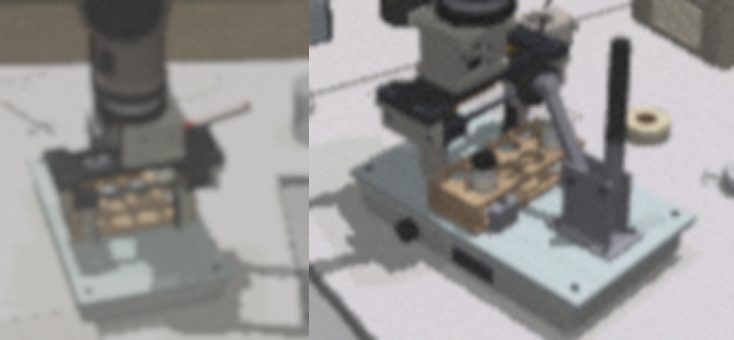

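The rack sits hard against both stops: the arm stalled under 15 N and both vials stand. I'll back off and rise.

step_arm:
  increments:
    - {"delta_pos":[1.5,0,0],"dr":[0,0,0],"fingers":-1}
    - {"delta_pos":[4,0,0],"dr":[0,0,0],"fingers":-1}
    - {"delta_pos":[4.5,0,-4],"dr":[0,0,0],"fingers":0}
    - {"delta_pos":[4.5,0,-10],"dr":[0,0,0],"fingers":1}
    - {"delta_pos":[4.5,0,-16],"dr":[0,0,0],"fingers":1}

```text
time: 6.55
tool_pos: [0.5358, 0.0811, 0.2192]
tool_rot: [-3.141, 0.001, 1.829]
contact_force: [1.7, 0.4, -0.4]
opening: 0.0664
grip_force: 0.0
```

Run:
```python
from h import *
need([86,0,218])
p=viewer.camera_params('wrist'); im=viewer.read_camera('wrist')
np.savez('w4.npz',K=p['K'],T=p['T'])
cv2.imwrite('pics/w4.png',cv2.cvtColor(im,cv2.COLOR_RGB2BGR))
```

```text
(6.55, array([-83.088 ,  -1.1021, 169.1898]), array([-3.141 ,  0.0008,  1.8292]), array([ 1.7402,  0.3643, -0.4295])) delta cm [-16.9128   0.1207  -4.8671] dr [-0.0341  0.0475 -0.0452]
```

View pics/w4.png

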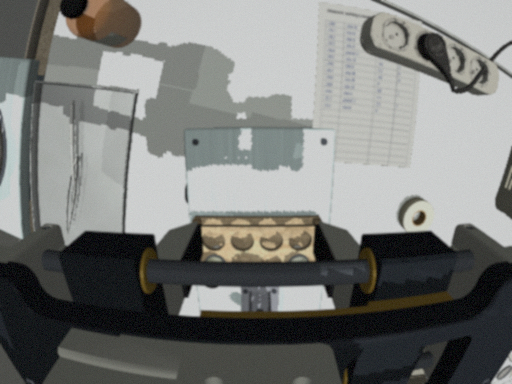

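The rack (201..316, 215..262) looks square, with the platform screws at (195,142) and (324,142).

Run:
```python
from h import *
im=cv2.imread('pics/w4.png'); c=cv2.cvtColor(im,cv2.COLOR_BGR2HSV)
m=cv2.inRange(c,(8,50,50),(28,255,255)); m[:200]=0;m[262:]=0;m[:,:180]=0;m[:,335:]=0
print([(r,np.nonzero(m[r])[0][[0,-1]]) for r in range(212,262,4) if m[r].any()])
top=[(u,np.nonzero(m[:,u])[0][0]) for u in range(204,314,4)]
P=fish('w4.npz',top,.05); k=np.polyfit(P[:,1],P[:,0],1); print('back bottom',k,[t[1] for t in top])
for r in (226,232,238):
    x=np.nonzero(m[r])[0][[0,-1]]; print(fish('w4.npz',[(x[0],r),(x[1],r)],.084))
print('screws',fish('w4.npz',[(195,142),(324,142)],.05))
```

```text
[(216, array([298, 317])), (220, array([194, 319])), (224, array([197, 316])), (228, array([200, 315])), (232, array([201, 314])), (236, array([201, 314])), (240, array([203, 314])), (244, array([202, 313])), (248, array([202, 313])), (252, array([202, 313])), (256, array([201, 315])), (260, array([201, 315]))]
back bottom [ -0.002  -27.1334] [np.int64(217), np.int64(217), np.int64(217), np.int64(217), np.int64(217), np.int64(217), np.int64(217), np.int64(217), np.int64(217), np.int64(217), np.int64(217), np.int64(217), np.int64(217), np.int64(217), np.int64(217), np.int64(217), np.int64(217), np.int64(217), np.int64(217), np.int64(217), np.int64(217), np.int64(217), np.int64(217), np.int64(217), np.int64(216), np.int64(217), np.int64(217), np.int64(217)]
[[-30.0929 -62.0674  34.    ]
 [-30.1526  62.5443  34.    ]]
[[-22.8202 -62.5904  34.    ]
 [-22.901   61.9498  34.    ]]
[[-15.4326 -62.0004  34.    ]
 [-15.4894  62.5041  34.    ]]
screws [[-117.2447  -70.6334   -0.    ]
 [-117.4144   74.5168   -0.    ]]
```

step_arm:
  increments:
    - {"delta_pos":[0,0.1,-4],"dr":[0,0,0],"fingers":1}
    - {"delta_pos":[-4,0.1,-5],"dr":[0,0,0],"fingers":1}
    - {"delta_pos":[-9,0.1,-5],"dr":[0,0,0],"fingers":1}
    - {"delta_pos":[-14,0.1,-5],"dr":[0,0,0],"fingers":1}
    - {"delta_pos":[-16.9,0.1,-5],"dr":[0,0,0],"fingers":1}

```text
time: 7.22
tool_pos: [0.5805, -0.0845, 0.2671]
tool_rot: [-3.141, 0.001, 1.827]
contact_force: [0.8, 0.3, -0.3]
opening: 0.0125
grip_force: 0.0
```

```bash
python3 -c "
from h import *
need([86,1,168]);need([100,1,168])"
```

```text
(7.225, array([ 88.5115,  -0.3585, 217.1109]), array([-3.1411,  0.0011,  1.8269]), array([ 0.753 ,  0.33  , -0.2536])) delta cm [0.2568 0.1376 4.9108] dr [-0.0296  0.0611 -0.1739]
(7.225, array([ 88.5115,  -0.3585, 217.1109]), array([-3.1411,  0.0011,  1.8269]), array([ 0.753 ,  0.33  , -0.2536])) delta cm [-1.1432  0.1419  4.9122] dr [-0.0296  0.0611 -0.1739]
```

step_arm:
  increments:
    - {"delta_pos":[0.2,0.1,0],"dr":[0,0,0],"fingers":1}
    - {"delta_pos":[0.2,0.1,2],"dr":[0,0,0],"fingers":1}
    - {"delta_pos":[0.2,0.1,4],"dr":[0,0,0],"fingers":1}
    - {"delta_pos":[0.2,0.1,4.8],"dr":[0,0,0],"fingers":1}
    - {"delta_pos":[0.2,0.1,4.8],"dr":[0,0,0],"fingers":1}

```text
time: 7.85
tool_pos: [0.5806, -0.079, 0.2195]
tool_rot: [-3.141, -0.0, 1.83]
contact_force: [0.5, 0.6, -0.0]
opening: 0.0007
grip_force: 0.0
```

```bash
python3 -c "
from h import *
need([100,1,168])"
```

```text
(7.85, array([ 83.1379,   1.0908, 169.5097]), array([-3.141 , -0.0004,  1.8299]), array([ 0.5333,  0.5965, -0.0091])) delta cm [-1.6863 -0.0088  0.1504] dr [-0.0352 -0.0201 -0.0056]
```

step_arm:
  increments:
    - {"delta_pos":[-0.8,0,0],"dr":[0,0,0],"fingers":1}
    - {"delta_pos":[-1.6,0,0],"dr":[0,0,0],"fingers":1}
    - {"delta_pos":[-2.5,0,0.1],"dr":[0,0,0],"fingers":1}
    - {"delta_pos":[-3.4,0,0.1],"dr":[0,0,0],"fingers":1}
    - {"delta_pos":[-4.3,0,0.2],"dr":[0,0,0],"fingers":1}

```text
time: 8.48
tool_pos: [0.592, -0.1211, 0.2184]
tool_rot: [3.14, -0.001, 1.829]
contact_force: [-1.4, 4.4, 4.2]
opening: 0.0007
grip_force: 2.8
```

```bash
python3 -c "
from h import *
need([143,1,163]);need([180,1,141.7]);need([198,1,121.5])"
```

```text
(8.475, array([126.7623,   1.3519, 168.4335]), array([ 3.1403, -0.0012,  1.8292]), array([-1.4026,  4.4417,  4.181 ])) delta cm [-1.6245 -0.0346  0.5413] dr [ 0.073  -0.0698 -0.0434]
(8.475, array([126.7623,   1.3519, 168.4335]), array([ 3.1403, -0.0012,  1.8292]), array([-1.4026,  4.4417,  4.181 ])) delta cm [-5.3271 -0.0346  2.6668] dr [ 0.073  -0.0698 -0.0434]
(8.475, array([126.7623,   1.3519, 168.4335]), array([ 3.1403, -0.0012,  1.8292]), array([-1.4026,  4.4417,  4.181 ])) delta cm [-7.1295 -0.0358  4.6846] dr [ 0.073  -0.0698 -0.0434]
```

Lever contact is confirmed at about 4.6 N, so I'll follow the arc past the dead point.

step_arm:
  increments:
    - {"delta_pos":[-0.8,0,0.2],"dr":[0,0,0],"fingers":1}
    - {"delta_pos":[-1.6,0,0.5],"dr":[0,0,0],"fingers":1}
    - {"delta_pos":[-2.6,0,1.0],"dr":[0,0,0],"fingers":1}
    - {"delta_pos":[-3.6,0,1.5],"dr":[0,0,0],"fingers":1}
    - {"delta_pos":[-4.5,0,2.1],"dr":[0,0,0],"fingers":1}

```text
time: 9.1
tool_pos: [0.6037, -0.1659, 0.1969]
tool_rot: [3.141, 0.001, 1.829]
contact_force: [-0.1, 0.9, 1.6]
opening: 0.0005
grip_force: 1.0
```

step_arm:
  increments:
    - {"delta_pos":[-0.7,0,0.5],"dr":[0,0,0],"fingers":1}
    - {"delta_pos":[-1.4,0,1.1],"dr":[0,0,0],"fingers":1}
    - {"delta_pos":[-2.1,0,1.8],"dr":[0,0,0],"fingers":1}
    - {"delta_pos":[-2.6,0,2.5],"dr":[0,0,0],"fingers":1}
    - {"delta_pos":[-2.6,0,2.5],"dr":[0,0,0],"fingers":1}

```text
time: 9.72
tool_pos: [0.6095, -0.1901, 0.1707]
tool_rot: [-3.14, -0.001, 1.829]
contact_force: [-0.4, -0.5, 0.1]
opening: 0.0004
grip_force: 0.0
```

Run:
```python
from h import *
need([198,1,121.5])
b=cv2.cvtColor(viewer.read_camera('scene'),cv2.COLOR_RGB2BGR)[130:282,200:370]
cv2.imwrite('pics/d5.png',cv2.resize(b,None,fx=3.5,fy=3.5,interpolation=2))
```

```text
(9.725, array([197.9174,   0.6018, 120.6808]), array([-3.1403, -0.0011,  1.8288]), array([-0.3919, -0.5409,  0.0988])) delta cm [-0.0081  0.0397 -0.082 ] dr [-0.073  -0.0631 -0.0648]
```

View pics/d5.png

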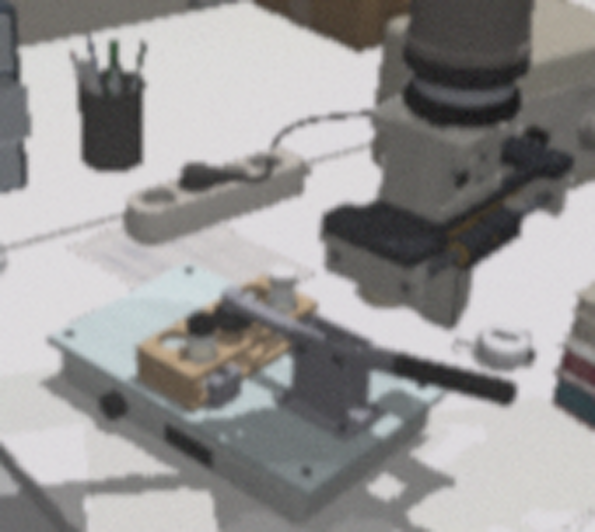

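The lever lies level and locked (390,360)→(515,390), the foot is down on the rack (235,315), and both vials are standing. I'll rise clear and hand in.

step_arm:
  increments:
    - {"delta_pos":[0,0,-2],"dr":[0,0,0],"fingers":1}
    - {"delta_pos":[0,0,-5],"dr":[0,0,0],"fingers":1}
    - {"delta_pos":[0,0,-8],"dr":[0,0,0],"fingers":1}
    - {"delta_pos":[0,0,-8],"dr":[0,0,0],"fingers":1}
    - {"delta_pos":[0,0,-8],"dr":[0,0,0],"fingers":1}

```text
time: 10.4
tool_pos: [0.6095, -0.1895, 0.2509]
tool_rot: [-3.141, -0.001, 1.829]
contact_force: [-1.3, 0.1, -1.6]
opening: 0.0004
grip_force: 0.0
```

```bash
python3 -c "
from h import *
print(where()); print(robot.hand_in())"
```

```text
(10.4, array([197.4153,   0.7525, 200.9319]), array([-3.1408, -0.0008,  1.8295]), array([-1.3404,  0.1459, -1.5902]))
the job is handed in; nothing more can be done
None
```

I pushed the rack square against both stops, snapped the clamp lever down so its foot is on the rack with both vials standing, and handed the job in at 10.4 s; no verdict came back.

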